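# Fetch the vial block from behind the reagent bottles

### The job

Put the aluminium vial block on the hotplate: it stands in the blue tray, close behind three reagent containers. Stand all three containers over in the empty steel tray first so that there is room to grip the block, set the block down gently, flat, in the middle of the hotplate's white plate with its sides square to the plate's edges, and then stand each container back upright on the very spot in the blue tray where it stood before. Leave the tip box, beaker and wash bottle alone.

Things in the scene. Friction and masses are not known exactly. Their poses are not given: they have to be found in the camera images.
- vial_block: Loose aluminium heating block, two rows of five round holes in its top: 56 mm (x) by 120 mm (y), 42 mm high, about 0.6 kg. Origin: centre of its underside, z up. In the blue tray, long side along the tray's y, its front face only 5 to 16 mm behind the containers, so it can be gripped across its 56 mm only when they are gone. About 55 mm of free tray floor lies behind it.
- round_bottle: Loose amber glass bottle, round: body 52 mm in diameter up to 64 mm, sloping shoulder to a neck 25 mm wide at 80 mm, black screw cap 28 mm in diameter from 92 to 112 mm (its top), about 0.2 kg. Origin at the centre of its underside, z up. Grip it by the cap.
- square_bottle: Loose clear plastic bottle of square section: body 50 x 50 mm up to 62 mm, shoulder to a neck 30 mm wide at 71 mm, white round screw cap 34 mm in diameter from 78 to 104 mm (its top), about 0.17 kg. Origin at the centre of its underside, z up, x and y along the sides of the square. Grip it by the cap.
- wide_jar: Loose white plastic wide-mouth jar: straight body 52 mm in diameter, white lid 53 mm in diameter from 66 to 90 mm (its top), about 0.18 kg. Origin: centre of its underside, z up. Grip it across the lid.
- reagent_tray: Fixed blue plastic tray 198 mm (x) by 258 mm (y), floor 4 mm thick, walls 4 mm, 16 mm high. Origin: centre of its underside, on the bench; x points away from the robot. The three containers stand in a row along its y, in any order, about 64 mm centre to centre, on the robot's side of the block: grip their tops with the fingers closing along the tray's x, across the row.
- steel_tray: Fixed stainless steel tray, empty, for the containers meanwhile: 250 mm (its x) by 150 mm (its y), walls 4 mm thick and 16 mm high, floor 4 mm thick. Origin at the centre of its underside, on the bench. To the left or to the right of the blue tray.
- hotplate: Fixed cream hotplate stirrer with a white square plate 150 x 150 mm, its top 95 mm above the bench; a lower sloping panel with knob and display reaches 175 mm towards its -x (the robot). Origin on the bench under the plate's centre, x and y along the plate's edges. On the other side of the blue tray from the steel tray. A rod stub at x 55, y 88 mm reaches 130 mm above the bench.
- tip_box: Bystander: yellow pipette tip box with a clear lid, 86 x 124 mm, 76 mm high, beyond the work. Origin at the centre of its underside. Not to be moved.
- beaker: Bystander: clear plastic beaker, 82 mm across, 96 mm high, beyond the blue tray. Origin at the centre of its underside. Not to be moved.
- wash_bottle: Bystander: white plastic wash bottle with a blue cap and a bent spout, 72 mm in diameter, 205 mm high, beyond the work. Origin at the centre of its underside. Not to be moved.
There are look-alikes about, which are no part of the job. Leave any purple look-alike of the vial_block alone. What is shaped like the wide_jar but purple or yellow is not meant.

How it is judged:
By the outcome, as a careful person would: the job done as asked, in the order asked, and still so for the second after the job is handed in, with the robot touching nothing.
It also fails if it takes over 136 s, if anything falls off the work surface, if the arm or the gripper's body presses on something with over 40 N, if the wrist force passes 120 N, or if a joint passes its speed limit or range.

### The arm

A 6-joint arm with a two-finger parallel gripper is mounted at the origin on the work surface. World frame = base frame: x ahead of the robot, y to its left, z up, the work surface at z = 0. Lengths are in m, angles in rad, forces in N, time in s.
With the tool pointing down it reaches from about 0.35 to 0.925 m from the base axis. Payload 6.4 kg.
Tool frame: the origin (TCP) lies between the finger pads; the fingertips stand 22 mm ahead of it and the grasp point (between the pads) lies 3 mm ahead of it; z points along the fingers, y is the line along which they close (so a half turn about z gives the same grasp; the last joint's range is limited). The gripper opens to 94 mm and grips with 3 to 60 N. Pads are 16 mm wide; open, the fingers measure 119 mm over their backs; the gripper's body (75 mm by 177 mm) begins 78 mm behind the grasp point.
Start: joints at [-1.503, 0.245, 1.558, -0, 1.339, -0.174], TCP at [0.156, -0.631, 0.227] pointing down, gripper open.
Joint ranges: [-3.13, 3.13], [-1.02, 2.26], [0.13, 2.54], [-0.95, 4.09], [0.21, 2.88], [-2.74, 2.74]. Speed limits (rad/s): [2.57, 2.57, 3.14, 3.14, 3.14, 3.14].

### API

Orientations are given as a unit quaternion [x, y, z, w].
In Python, from rig import r gives the robot as it stands. The module is installed in compiled form; this text tells all that it offers. Calls block until the motion is done:
- r.movep(position, orientation): joint-space move of the TCP to a pose.
- r.servo_line(position, attitude=None, v=0.15): straight line of the TCP; attitude=None keeps the orientation; v is the mean speed in m/s.
- r.goto_joints(angles): joint-space move.
- r.grip(opening, grip_force=None): opening from 0.0 (shut) to 1.0 (fully open); grip_force is the grip in N (None keeps the last); returns when the fingers have stopped.
- r.dwell(seconds).
- r.inverse_kinematics(position, orientation): joint angles nearest the present ones, or None.
- r.observe(): the state.
- r.camera(name): name is "scene" or "top"; returns a dict with "image" (420x560x3 uint8, red, green, blue), "z_map" (420x560 float32, m along the optical axis (not along the pixel's ray), 0 where there is no reading), "vertical_fov" (degrees; the focal length in pixels is half the picture's height over the tangent of half this angle, whatever the lens; pixels are square), "cx", "cy" (the principal point, pixels), "T" (4x4, takes a point from camera to world coordinates). Camera axes: x right, y down, z forward; pixel columns grow to the right and rows downward; lengths in m; the calibration is good to about 2 mm. A picture is of the moment at which its call begins.
A pose or a line that the arm cannot do raises r.Unreachable and nothing moves.
- r.finish_job(): hands the job in; it is judged then, once.
The state is a dict: "t": time; "joint_positions": joint angles; "dq": joint speeds; "effort": joint torques, N m; "tcp_pos": TCP position; "ee_rot": TCP orientation; "force": force on the tool from outside, world axes, zero at the start; "moment": the same for the moment, N m; "finger_gap": opening from 0.0 (shut) to 1.0 (fully open); "grasp_force": force on a finger pad.
Only numpy, scipy, OpenCV 4.12 (cv2) and the standard library are available. Lean on these libraries where they do the work, as an engineer would, in place of code of your own. Each camera call takes 0.05 s, during which the arm holds its last target. There are 200 camera calls.

## Working session

There is one attempt and no reset: what is moved stays moved. The work goes in short steps, each a Python script; the robot and the scene stay as the last script left them, time stands still between calls to the robot, and variables do not carry over. Pictures are saved under pics/ and viewed, at most 14 in all, crops included, and the job is handed in when it is done.

```bash
mkdir -p pics
python3 - <<'E'
from rig import r
import cv2,numpy as np
for n in("scene","top"):
    c=r.camera(n); np.savez(f"{n}.npz",**c)
    cv2.imwrite(f"pics/{n}0.png",cv2.cvtColor(c["image"],cv2.COLOR_RGB2BGR))
    print(n,c["vertical_fov"],c["cx"],c["cy"],np.round(c["T"],3).tolist(), (c["z_map"]==0).mean())
print(r.observe())
E
```

```text
scene 54.501618556383185 287.771515114277 204.8828861771781 [[-0.267, 0.627, -0.732, 1.11], [0.964, 0.176, -0.201, 0.186], [0.003, -0.759, -0.651, 0.584], [0.0, 0.0, 0.0, 1.0]] 0.0038520408163265304
top 46.00482520955413 290.34501914475135 218.04720282562434 [[0.008, -0.991, 0.135, 0.367], [-1.0, -0.006, 0.012, 0.007], [-0.011, -0.136, -0.991, 1.065], [0.0, 0.0, 0.0, 1.0]] 0.004060374149659864
{'t': 0.1, 'joint_positions': array([-1.50310091e+00,  2.45724380e-01,  1.55884214e+00, -4.26813682e-05,
        1.33870115e+00, -1.74077295e-01]), 'dq': array([-0.00020413, -0.00222461, -0.00155364, -0.00050362,  0.00037307,
        0.0009718 ]), 'effort': array([-2.25018937e-06, -4.16913879e+01, -3.15526414e+01,  6.87015848e-02,
        3.09385650e-02, -5.04961167e-05]), 'tcp_pos': array([ 0.15560184, -0.63060039,  0.22649508]), 'ee_rot': array([ 9.92701196e-01,  1.20596990e-01,  2.37918491e-05, -8.37427426e-04]), 'force': array([-0.4598861 ,  0.09540651,  0.01500941]), 'moment': array([-0.04276855, -0.01061657,  0.00679905]), 'grasp_force': 0.0, 'finger_gap': 0.9993233691958009}
```

View pics/scene0.png

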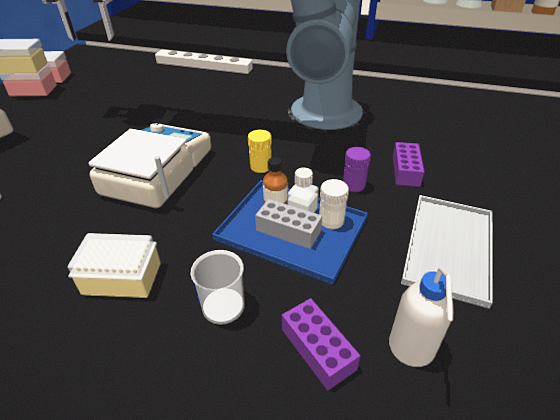

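View pics/top0.png

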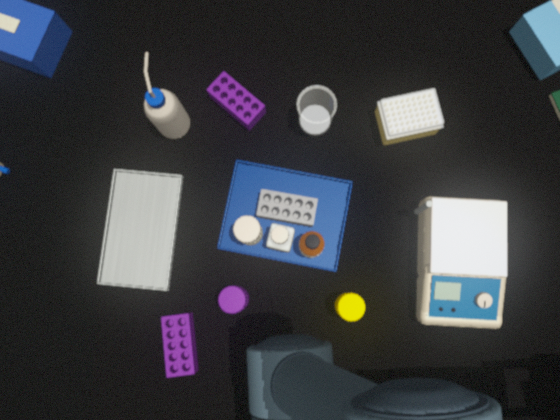

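The scene view shows the tray with the block behind the containers. In the top view:
- Jar at about (248,230), square bottle (280,237), round bottle (312,244), block (288,207).
- Steel tray at about (140,230), to +y. Hotplate plate at about (469,236), to -y.
- Purple and yellow jars (232,299) and (350,307) are decoys.

Next I'll enlarge crops and compute the point clouds.

```bash
cat > h.py <<'E'
import numpy as np,cv2
def load(n): return dict(np.load(n))
def f_of(c): return 210/np.tan(np.radians(float(c["vertical_fov"]))/2)
def cloud(c):
    f=f_of(c); v,u=np.mgrid[:420,:560]; z=c["z_map"].astype(float)
    p=np.stack([(u-c["cx"])/f*z,(v-c["cy"])/f*z,z],-1)
    return p@c["T"][:3,:3].T+c["T"][:3,3]
def ray(c,u,v,z):   # pixel to world on plane z
    f=f_of(c); d=c["T"][:3,:3]@[(u-c["cx"])/f,(v-c["cy"])/f,1]; o=c["T"][:3,3]
    return o+d*(z-o[2])/d[2]
def proj(c,p):
    q=(np.asarray(p)-c["T"][:3,3])@c["T"][:3,:3]; return f_of(c)*q[0]/q[2]+c["cx"],f_of(c)*q[1]/q[2]+c["cy"]
E
python3 - <<'E'
from h import *
t=load("top.npz");s=load("scene.npz")
for n,c in(("top",t),("scene",s)):
    P=cloud(c)
    print(n,"bench z",[np.round(np.median(P[a-4:a+4,b-4:b+4].reshape(-1,3),0),3) for a,b in([(330,300),(60,300),(200,390)] if n=="top" else [(380,200),(250,380),(180,230)])])
T=cloud(t);S=cloud(s)
for nm,a,b in(("jar",230,247),("sq",235,280),("rd",241,313),("plate",236,469),("steel",230,140),("bluefloor",180,330),("block",207,288)):
    print(nm,np.round(np.median(T[a-1:a+2,b-1:b+2].reshape(-1,3),0),4))
for nm,a,b in(("jar",187,334),("sq",174,304),("rd",163,275),("plate",158,140),("steel",240,455),("bluefloor",265,320)):
    print("S",nm,np.round(np.median(S[a-1:a+2,b-1:b+2].reshape(-1,3),0),4))
def crop(c,x,y,w,h,k,fn):
    im=cv2.cvtColor(c["image"],cv2.COLOR_RGB2BGR)[y:y+h,x:x+w]
    cv2.imwrite(fn,cv2.resize(im,None,fx=k,fy=k,interpolation=cv2.INTER_CUBIC))
crop(t,212,155,148,120,5,"pics/tc.png"); crop(s,205,140,170,145,4,"pics/sc.png")
E
```

```text
top bench z [array([ 0.276, -0.001,  0.   ]), array([0.877, 0.002, 0.001]), array([ 0.555, -0.195,  0.   ])]
scene bench z [array([ 0.867, -0.014, -0.001]), array([ 0.533,  0.215, -0.001]), array([ 0.401, -0.152, -0.001])]
jar [0.4756 0.1046 0.0941]
sq [0.4647 0.0388 0.108 ]
rd [ 0.4528 -0.0252  0.1156]
plate [ 0.4665 -0.3316  0.0954]
steel [0.484  0.3457 0.0034]
bluefloor [ 0.5963 -0.0657  0.0066]
block [0.5296 0.0247 0.0469]
S jar [0.4822 0.1073 0.0938]
S sq [0.475  0.0452 0.1079]
S rd [ 0.4651 -0.0174  0.1152]
S plate [ 0.4967 -0.308   0.0944]
S steel [0.4706 0.3566 0.0036]
S bluefloor [0.6075 0.1113 0.0034]
```

View pics/tc.png

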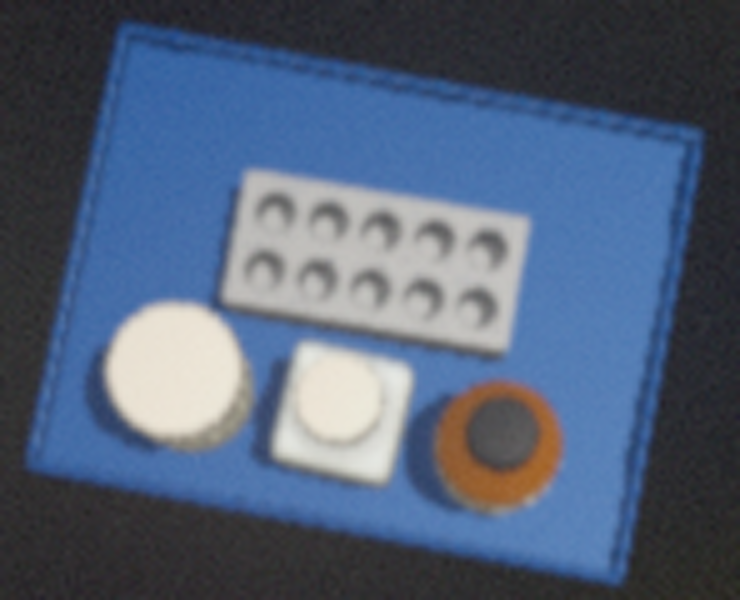

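View pics/sc.png

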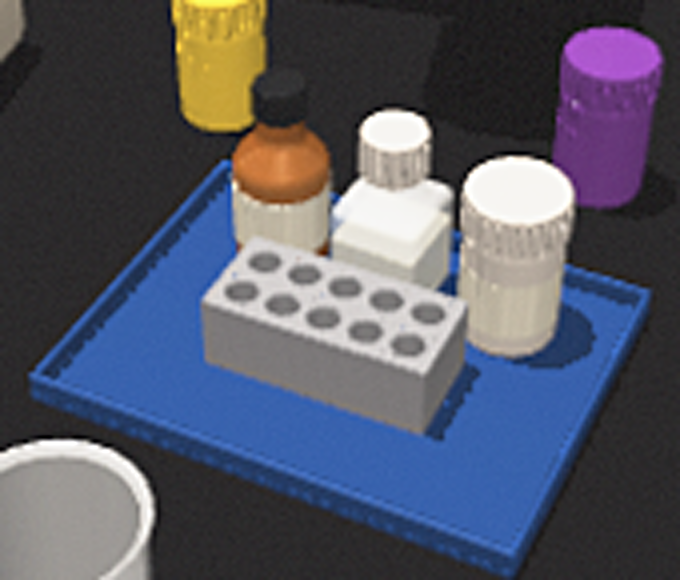

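The crops show sharp cap tops and block/tray corners. In the top crop (5x) the caps are at (174,369), (340,395) and (505,432). In the scene crop (4x) they are at (518,195), (396,136) and (279,84).

Run:
```python
from h import *
np.set_printoptions(precision=4,suppress=True)
t=load("top.npz");s=load("scene.npz")
T=lambda x,y,z:ray(t,211.6+x/5,154.6+y/5,z)
S=lambda x,y,z:ray(s,204.625+x/4,139.625+y/4,z)
for n,a,b,z in(("jar",(174,369),(518,195),.094),("sq",(340,395),(396,136),.108),("rd",(505,432),(279,84),.116)):
    print(n,T(*a,z),S(*b,z))
def rect(P,n):
    c,sz,_=cv2.minAreaRect((P[:,:2]*1000).astype(np.float32)); 
    d=P[1]-P[0] if len(P)==4 else None
    print(n,np.round(c,1),np.round(sz,1),_, d is not None and [np.degrees(np.arctan2(*(P[j]-P[i])[1::-1])) for i,j in((0,1),(3,2),(0,3),(1,2))])
rect(np.array([T(*p,.046) for p in((245,170),(530,213),(505,352),(222,300))]),"block T")
rect(np.array([S(*p,.046) for p in((425,372),(204,297),(254,240),(466,303))]),"block S")
rect(np.array([T(*p,.016) for p in((122,27),(702,130),(620,583),(28,468))]),"tray T")
rect(np.array([S(*p,.016) for p in((517,550),(30,374),(225,163),(650,292))]),"tray S")
for n,c in(("T",t),("S",s)):
    P=cloud(c).reshape(-1,3)
    m=(abs(P[:,2]-.095)<.004)&(P[:,1]<-.2)&(P[:,1]>-.5)&(P[:,0]>.25)&(P[:,0]<.6)
    rect(P[m],"plate "+n)
rect(np.array([ray(t,*p,.016) for p in((115,169),(183,174),(168,290),(98,286))]),"steel")
# plate by image whiteness in both views
for n,c in(("t",t),("s",s)):
    x,y,w,h=(405,185,120,150) if n=="t" else (85,115,135,95)
    im=cv2.cvtColor(c["image"],cv2.COLOR_RGB2BGR)[y:y+h,x:x+w]
    cv2.imwrite(f"pics/hp_{n}.png",cv2.resize(im,None,fx=4,fy=4,interpolation=cv2.INTER_CUBIC))
a=cv2.imread("pics/hp_t.png");b=cv2.imread("pics/hp_s.png")
b=cv2.resize(b,None,fx=.57,fy=.57)
o=np.zeros((600,800,3),np.uint8);o[:,:480]=a;o[:b.shape[0],485:485+b.shape[1]]=b
cv2.imwrite("pics/hp.png",o)
```

```text
jar [0.4788 0.1058 0.094 ] [0.4874 0.1087 0.094 ]
sq [0.4675 0.0396 0.108 ] [0.4752 0.0444 0.108 ]
rd [ 0.4527 -0.0243  0.116 ] [ 0.4589 -0.0206  0.116 ]
block T [532.1  27.7] [120.8  59.5] 79.9869155883789 [np.float64(-98.38699422893903), np.float64(-100.13119925133977), np.float64(171.02673959962146), np.float64(169.98692267140902)]
block S [533.3  30. ] [119.   53.2] 79.35768127441406 [np.float64(-100.64234120539588), np.float64(-98.87002977977839), np.float64(170.76052547876017), np.float64(167.76853889521965)]
tray T [519.1  31.4] [255.8 198.3] 79.4566650390625 [np.float64(-99.9946073868038), np.float64(-100.5433362123655), np.float64(169.50774448241899), np.float64(169.45550483436864)]
tray S [522.5  34. ] [257.2 193.7] 79.57634735107422 [np.float64(-100.00468832483058), np.float64(-100.42364747545173), np.float64(169.34220339227628), np.float64(168.51715886419183)]
plate T [ 446.7 -320.3] [167.9 187.7] 87.19457244873047 False
plate S [ 468.3 -320. ] [169.9 152.1] 87.35557556152344 False
steel [484.6 339.4] [149.3 256.2] 85.05487060546875 [np.float64(-93.97320219297661), np.float64(-92.77026653919181), np.float64(175.05487746975055), np.float64(174.88215732512452)]
```

View pics/hp.png

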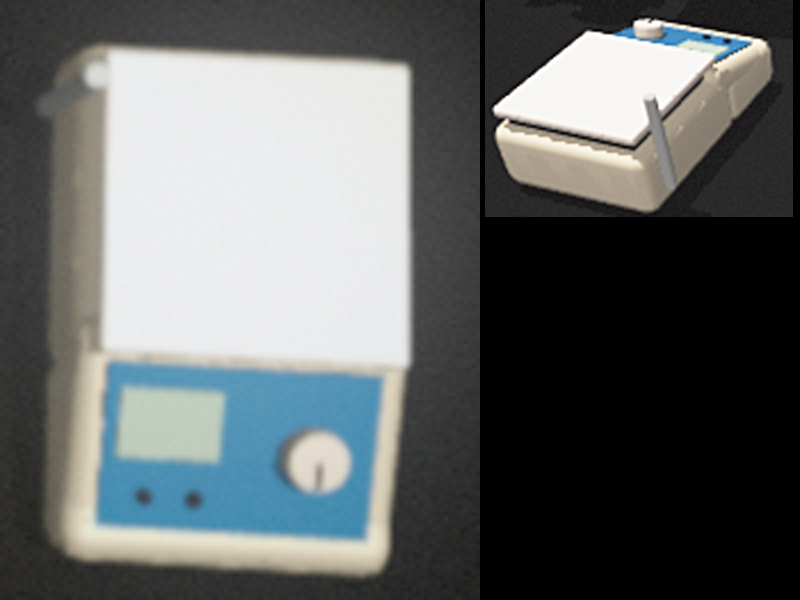

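The plate corners in the top crop (4x) are (107,50), (410,65), (410,367) and (103,352). The two views disagree by about 3-8 mm, so I'll start from the mean and check it with the gripper at the jar.

```bash
cat >> h.py <<'E'
def q(deg):  # tool down, fingers closing along world heading deg
    a=np.radians(deg); y=np.array([np.cos(a),np.sin(a),0]); z=np.array([0,0,-1.])
    from scipy.spatial.transform import Rotation as R
    return R.from_matrix(np.stack([np.cross(y,z),y,z],1)).as_quat()
E
python3 - <<'E'
from h import *
from rig import r
np.set_printoptions(precision=4,suppress=True)
t=load("top.npz");s=load("scene.npz")
C=np.array([ray(t,404.6+x/4,184.6+y/4,.095) for x,y in((107,50),(410,65),(410,367),(103,352))])
print("plate T",C.mean(0),[np.degrees(np.arctan2(*(C[j]-C[i])[1::-1])) for i,j in((0,1),(3,2),(0,3),(1,2))],[np.linalg.norm(C[j]-C[i]) for i,j in((0,1),(3,2),(0,3),(1,2))])
k=4*.57
C=np.array([ray(s,84.6+x/k,114.6+y/k,.095) for x,y in((635-485,143),(495-485,107),(587-485,31),(717-485,52))])
print("plate S",C.mean(0),[np.degrees(np.arctan2(*(C[j]-C[i])[1::-1])) for i,j in((0,1),(3,2),(0,3),(1,2))],[np.linalg.norm(C[j]-C[i]) for i,j in((0,1),(3,2),(0,3),(1,2))])
r.movep([.483,.107,.22],q(-10.5)); r.servo_line([.483,.107,.085],v=.12)
o=r.observe();print(o["t"],o["tcp_pos"],o["force"],o["joint_positions"])
for n in("scene","top"):
    c=r.camera(n); np.savez(f"{n}1.npz",**c)
    print(n,proj(c,[.483,.107,.085]))
    x,y=(250,110) if n=="scene" else (180,170)
    im=cv2.cvtColor(c["image"],cv2.COLOR_RGB2BGR)[y:y+120,x:x+150]
    cv2.imwrite(f"pics/j_{n}.png",cv2.resize(im,None,fx=5,fy=5,interpolation=cv2.INTER_CUBIC))
E
```

```text
plate T [ 0.4659 -0.3315  0.095 ] [np.float64(-92.55850062405517), np.float64(-92.36526459556956), np.float64(177.49669805225764), np.float64(177.06354553711472)] [np.float64(0.14937955860287333), np.float64(0.14825583777366713), np.float64(0.14918755034655246), np.float64(0.14869070876797177)]
plate S [ 0.4698 -0.3254  0.095 ] [np.float64(-95.49612820151579), np.float64(-90.50461074940796), np.float64(179.61035641744192), np.float64(177.756182842842)] [np.float64(0.15281149503512734), np.float64(0.14752687453467198), np.float64(0.15782220723860665), np.float64(0.14459263778412101)]
4.2167 [0.4837 0.107  0.0858] [-0.4693  0.4832  1.1074] [-0.0116  0.0659  2.0434  0.      1.0306  0.1716]
scene (np.float64(333.33539786341817), np.float64(190.48582927739375))
top (np.float64(246.30791313315405), np.float64(226.8328261102107))
```

View pics/j_scene.png

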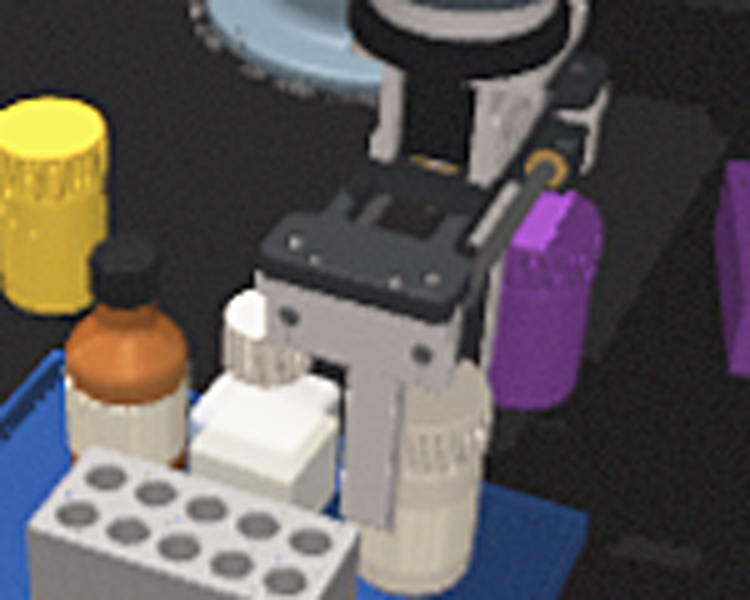

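View pics/j_top.png

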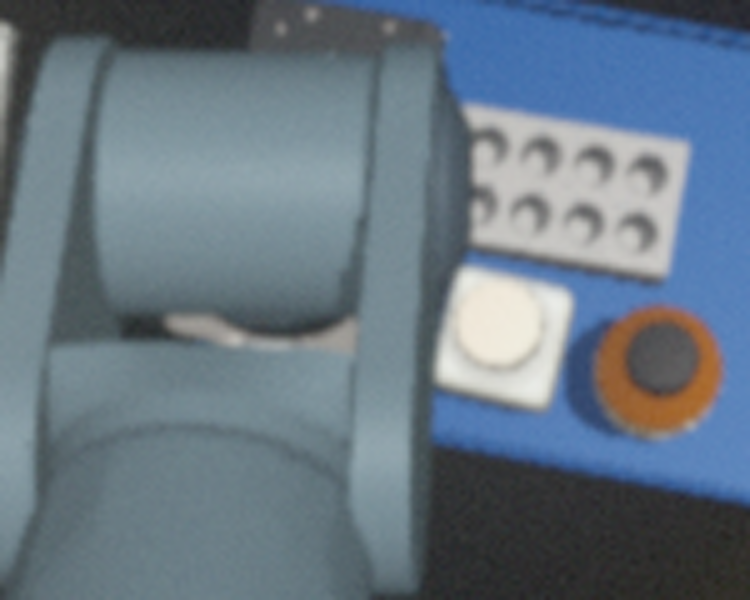

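The scene crop shows the fingers around the jar lid. The far finger's outer bottom edge is at about (369,527) in the crop, which is pixel (323.7,215.3). The lid is roughly centred. Comparing that edge with its projection gives the scene camera's bias.

Run:
```python
from h import *
from rig import r
np.set_printoptions(precision=4,suppress=True)
c=load("scene1.npz"); o=r.observe(); p=o["tcp_pos"]; a=np.radians(-10.5); d=np.array([np.cos(a),np.sin(a),0])
e=p+d*.0595+[0,0,-.022]
print(e,proj(c,e),ray(c,249.6+369/5,109.6+527/5,e[2]))
P=cloud(c)
print(np.median(P[205:213,321:326].reshape(-1,3),0),P[195:214:4,323])
```

```text
[0.5422 0.0962 0.0638] (np.float64(321.07012095524874), np.float64(217.0332409318824)) [0.5353 0.0992 0.0638]
[0.5431 0.0987 0.087 ] [[0.5415 0.0965 0.1172]
 [0.5445 0.0976 0.1105]
 [0.544  0.098  0.1007]
 [0.5429 0.0984 0.0901]
 [0.5434 0.0991 0.0809]]
```

Run:
```python
from h import *
np.set_printoptions(precision=4,suppress=True)
for n in("top","scene"):
    P=cloud(load(n+".npz")).reshape(-1,3)
    for k,x,y,z,rr in(("jar",.483,.107,.094,.04),("sq",.471,.042,.108,.03),("rd",.456,-.022,.116,.03),("block",.532,.029,.046,.075)):
        m=(np.hypot(P[:,0]-x,P[:,1]-y)<rr)&(abs(P[:,2]-z)<.004)
        if k=="block": m&=P[:,0]-.532>-.03-(P[:,1]-.029)*-.18
        Q=P[m]; c,sz,a=cv2.minAreaRect((Q[:,:2]*1000).astype(np.float32)); print(n,k,m.sum(),Q.mean(0),np.round([*c,*sz,a],1))
```

```text
top jar 542 [0.4775 0.1053 0.094 ] [477.9 105.6  51.   51.6  58.3]
top sq 237 [0.4652 0.0402 0.1081] [465.4  40.4  33.2  31.7  44.7]
top rd 159 [ 0.452  -0.0237  0.1162] [452.3 -23.7  25.9  27.4  45.7]
top block 1043 [0.5299 0.0268 0.0461] [530.2  27.2 120.1  56.   79.8]
scene jar 378 [0.4834 0.1077 0.0932] [482.8 107.9  52.5  51.7  30.6]
scene sq 148 [0.4708 0.0419 0.1072] [470.   42.1  33.5  32.9  40.8]
scene rd 98 [ 0.4577 -0.0217  0.115 ] [456.2 -21.2  27.2  27.   78.2]
scene block 932 [0.5348 0.0302 0.045 ] [533.3  28.4 121.2  59.4  80.2]
```

```bash
cat >> h.py <<'E'
from rig import r
HI=.255
TA=-10.5
SC=np.array([.4846,.3394]);su=np.array([.9962,-.087]);sv=np.array([.087,.9962])
#        x,y original, TCP z for grip, steel spot
OBJ=dict(jar=((.4808,.1055),.085,SC-.08*su-.03*sv),sq=((.468,.040),.099,SC+.03*sv),rd=((.4545,-.0235),.109,SC+.08*su-.03*sv))
def at(xy,z,deg,v=.25): r.servo_line([*xy,z],q(deg),v=v)
def down(xy,z,deg,thr=2.5):
    "lower gently to contact: from z+4 mm in 1 mm steps, stop on rising upward force"
    at(xy,z+.02,deg,.22); at(xy,z+.004,deg,.06); r.dwell(.1); f0=r.observe()["force"][2]
    for k in range(3,-3,-1):
        at(xy,z+k*.001,deg,.02); f=r.observe()["force"][2]
        if f-f0>thr: break
    print("touch at",k,"mm, dF",round(f-f0,1))
def pick(xy,z,deg,force,opn=1.):
    r.grip(opn); at(xy,z+.02,deg,.22); at(xy,z,deg,.06); r.grip(0.,force)
    o=r.observe(); print("grip gap",round(o["finger_gap"]*94,1),"mm F",round(o["grasp_force"],1),"tcp",np.round(o["tcp_pos"],4))
def carry(frm,to,z,d0,d1,thr=2.5,opn=1.):
    at(frm,HI,d0,.22); at(to,HI,d1,.3); down(to,z,d1,thr); r.grip(opn); at(to,HI,d1,.25)
    o=r.observe(); print("t",round(o["t"],1),"F",np.round(o["force"],1))
E
python3 - <<'E'
from h import *
xy,z,s=OBJ["jar"]
at(xy,z,TA,.05); pick(xy,z,TA,20); carry(xy,s,z,TA,TA)
c=r.camera("scene"); cv2.imwrite("pics/a1.png",cv2.cvtColor(c["image"],cv2.COLOR_RGB2BGR)[90:360,180:])
E
```

```text
grip gap 52.4 mm F 20.0 tcp [0.4807 0.1055 0.085 ]
touch at -1 mm, dF 7.9
t 12.3 F [-0.8  0.7 -0.4]
```

View pics/a1.png

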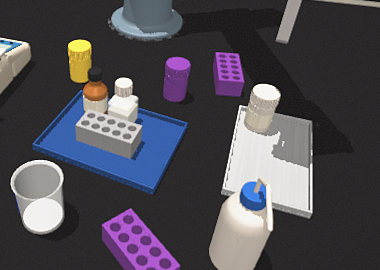

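The jar stands upright in the steel tray at about (263,110) in the crop. The other two are next.

Run:
```python
from h import *
for k in("sq","rd"):
    xy,z,s=OBJ[k]
    at(xy,HI,TA,.35); pick(xy,z,TA,15); carry(xy,s,z,TA,TA)
c=r.camera("scene"); np.savez("scene2.npz",**c); cv2.imwrite("pics/a2.png",cv2.cvtColor(c["image"],cv2.COLOR_RGB2BGR)[90:360,180:])
c=r.camera("top"); np.savez("top2.npz",**c)
for n in("top","scene"):
    P=cloud(load(n+"2.npz")).reshape(-1,3)
    m=(np.hypot(P[:,0]-.532,P[:,1]-.028)<.08)&(abs(P[:,2]-.0455)<.004); Q=P[m]
    c,sz,a=cv2.minAreaRect((Q[:,:2]*1000).astype(np.float32)); print(n,np.round([*c,*sz,a],1))
```

```text
grip gap 33.4 mm F 15.0 tcp [0.4679 0.04   0.0989]
touch at -1 mm, dF 7.5
t 22.2 F [-0.1  0.7 -0.1]
grip gap 27.7 mm F 15.0 tcp [ 0.4544 -0.0235  0.109 ]
touch at -1 mm, dF 5.6
t 32.3 F [-0.4 -0.6 -1.5]
top [530.   27.  119.7  56.7  80.4]
scene [533.2  29.  121.   58.3  79.9]
```

View pics/a2.png

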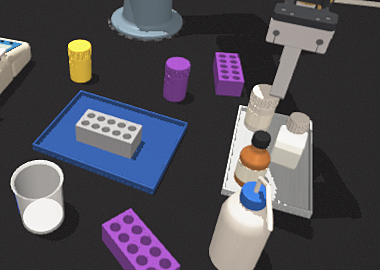

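All three stand upright in the steel tray, and the block is free. Moving the block now.

Run:
```python
from h import *
xy=(.5315,.0265); PL=(.4675,-.329)
at(xy,HI,-10,.4); pick(xy,.035,-10,45); carry(xy,PL,.126,-10,-2.6,3)
at((.47,-.12),HI,-2.6,.4)
o=np.zeros((600,800,3),np.uint8)
for n,(x,y,w,h),x0 in(("top",(405,185,110,120),0),("scene",(85,105,135,110),445)):
    c=r.camera(n); np.savez(n+"3.npz",**c)
    im=cv2.resize(cv2.cvtColor(c["image"],cv2.COLOR_RGB2BGR)[y:y+h,x:x+w],None,fx=4 if x0==0 else 2.6,fy=4 if x0==0 else 2.6,interpolation=cv2.INTER_CUBIC)
    o[:im.shape[0],x0:x0+im.shape[1]]=im
    P=cloud(c).reshape(-1,3)
    m=(np.hypot(P[:,0]-.4675,P[:,1]+.329)<.09)&(abs(P[:,2]-.137)<.006); Q=P[m]
    cc,sz,a=cv2.minAreaRect((Q[:,:2]*1000).astype(np.float32)); print(n,np.round([*cc,*sz,a],1),Q[:,2].mean())
cv2.imwrite("pics/a3.png",o)
```

```text
grip gap 55.3 mm F 45.0 tcp [0.5315 0.0265 0.0351]
touch at -1 mm, dF 10.4
t 42.0 F [-0.1  0.4 -0.6]
top [ 466.1 -337.4  104.5   56.5   87.5] 0.13715244898606258
scene [ 469.1 -327.4  123.4   59.1   86.9] 0.1351644296994814
```

View pics/a3.png

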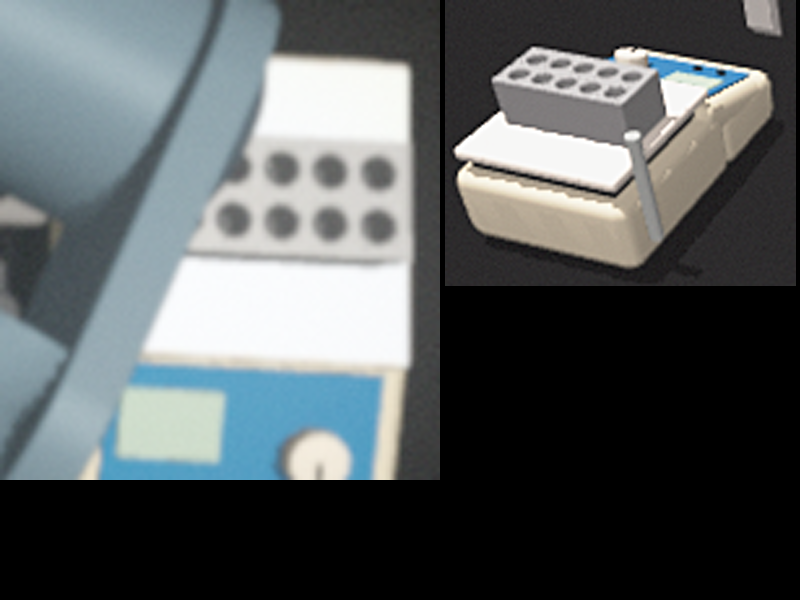

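In the top crop the block sits flat on the plate. Its right end, at x≈411, gives a centre within about 2 mm of the plate's centre, and its yaw matches. Next I'll return the containers and take clean views from over the steel tray.

Run:
```python
from h import *
np.set_printoptions(precision=4,suppress=True)
for i,k in enumerate(("rd","sq","jar")):
    xy,z,s=OBJ[k]
    at(s,HI,TA,.4)
    if i==0:
        c=r.camera("top"); np.savez("top4.npz",**c)
        im=cv2.cvtColor(c["image"],cv2.COLOR_RGB2BGR)[185:285,405:525]; cv2.imwrite("pics/a4.png",cv2.resize(im,None,fx=5,fy=5,interpolation=cv2.INTER_CUBIC))
        P=cloud(c).reshape(-1,3); m=(np.hypot(P[:,0]-.4675,P[:,1]+.329)<.09)&(abs(P[:,2]-.137)<.006)
        cc,sz,a=cv2.minAreaRect((P[m][:,:2]*1000).astype(np.float32)); print("block",np.round([*cc,*sz,a],1))
    pick(s,z-.001,TA,15 if k!="jar" else 20); carry(s,xy,z-.001,TA,TA)
r.servo_line([.40,-.2,.3],v=.4)
for n in("top","scene"):
    c=r.camera(n); np.savez(n+"5.npz",**c); P=cloud(c).reshape(-1,3)
    for k,x,y,z,rr in(("jar",.483,.107,.094,.04),("sq",.471,.042,.108,.03),("rd",.456,-.022,.116,.03)):
        m=(np.hypot(P[:,0]-x,P[:,1]-y)<rr)&(abs(P[:,2]-z)<.004)
        Q=P[m]; cc,sz,a=cv2.minAreaRect((Q[:,:2]*1000).astype(np.float32)); print(n,k,m.sum(),Q.mean(0),np.round([*cc],1))
c0=load("top.npz")["image"];c1=load("top5.npz")["image"]
o=[cv2.resize(cv2.cvtColor(i,cv2.COLOR_RGB2BGR)[185:275,212:345],None,fx=3,fy=3,interpolation=cv2.INTER_CUBIC) for i in(c0,c1)]
sc=[cv2.cvtColor(load(f)["image"],cv2.COLOR_RGB2BGR)[130:265,205:338] for f in("scene.npz","scene5.npz")]
sc=[cv2.resize(i,None,fx=2.4,fy=2.4,interpolation=cv2.INTER_CUBIC) for i in sc]
w=max(o[0].shape[1],sc[0].shape[1]); p=lambda i:cv2.copyMakeBorder(i,0,0,0,w-i.shape[1],0)
cv2.imwrite("pics/a5.png",np.vstack([np.hstack([p(i) for i in o]),np.hstack([p(i) for i in sc])]))
```

```text
block [ 466.4 -328.3  122.2   56.2   87.4]
grip gap 27.5 mm F 15.0 tcp [0.5616 0.3025 0.108 ]
touch at -1 mm, dF 6.2
t 53.0 F [-0.5  0.1 -1.4]
grip gap 33.9 mm F 15.0 tcp [0.4872 0.3693 0.098 ]
touch at -1 mm, dF 7.2
t 63.0 F [ 0.5 -0.6 -0.6]
grip gap 52.3 mm F 20.0 tcp [0.4022 0.3165 0.084 ]
touch at -1 mm, dF 6.7
t 72.2 F [-0.  -0.2 -0.7]
top jar 542 [0.4782 0.1056 0.0941] [478.5 106. ]
top sq 234 [0.4659 0.04   0.108 ] [466.   39.8]
top rd 166 [ 0.4524 -0.0239  0.1159] [452.2 -24. ]
scene jar 379 [0.4842 0.1075 0.0931] [482.8 107.5]
scene sq 152 [0.4715 0.0426 0.107 ] [470.8  42.1]
scene rd 95 [ 0.4578 -0.022   0.1151] [457. -22.]
```

View pics/a4.png

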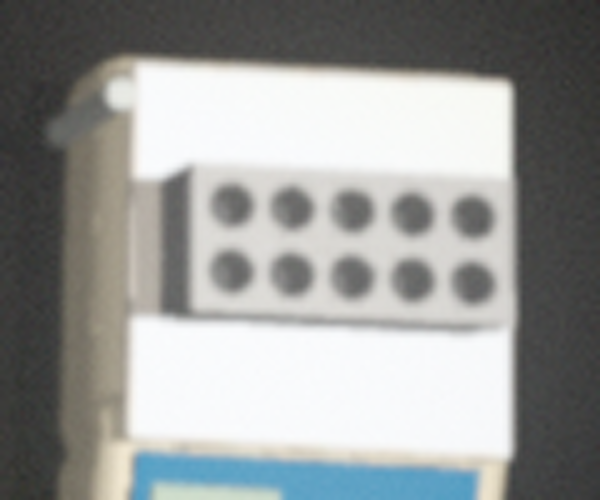

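View pics/a5.png

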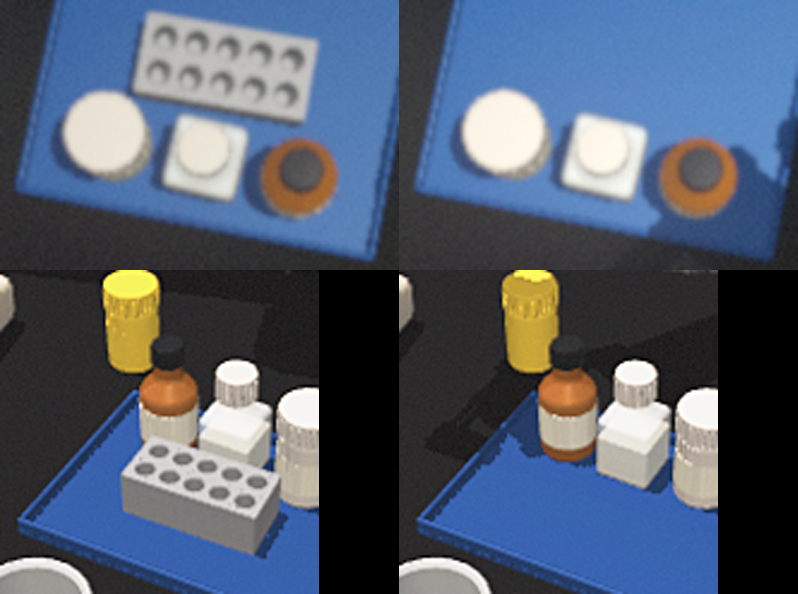

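The containers are back within about 1 mm of their original spots in both views. The block looks square, but its offset along y needs a closer look in the scene view.

Run:
```python
from h import *
im=cv2.cvtColor(load("scene3.npz")["image"],cv2.COLOR_RGB2BGR)[115:195,88:190]
cv2.imwrite("pics/a6.png",cv2.resize(im,None,fx=7,fy=7,interpolation=cv2.INTER_CUBIC))
```

```text
(no output)
```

View pics/a6.png

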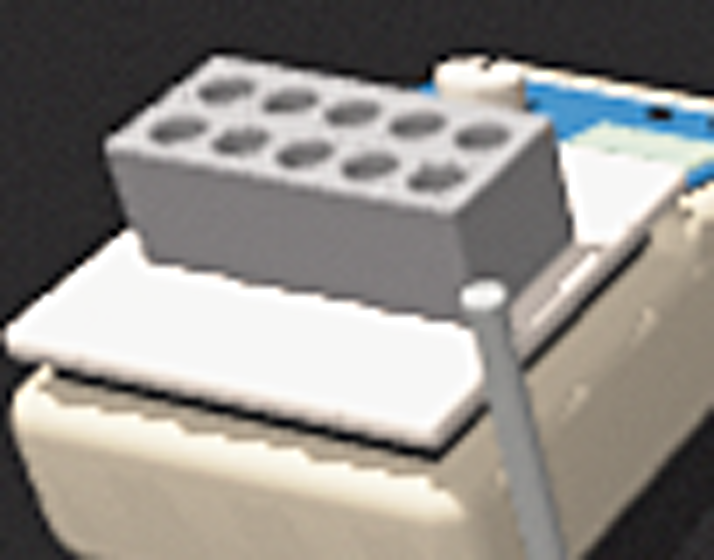

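In this 7x crop, on the plate plane:
- Block bottom corners: (143,258) and (573,240).
- Plate left edge: (5,333) to (128,232).
- Plate right edge: (430,440) to (685,180).

Now the margins.

Run:
```python
from h import *
c=load("scene3.npz"); W=lambda x,y,z=.095:1000*ray(c,87.57+x/7,114.57+y/7,z)[:2]
a=np.radians(-2.6);ux=np.array([np.cos(a),np.sin(a)]);uy=np.array([-ux[1],ux[0]]); 
for n,p in(("L",(5,333)),("L",(70,282)),("L",(128,232)),("R",(430,440)),("R",(685,180)),("blkL",(143,258)),("blkR",(573,240)),("blkRn",(473,320))):
    w=W(*p);print(n,"x %.1f y %.1f"%(w@ux,w@uy))
for p in((107,147),(220,55),(552,122),(455,212)):
    w=W(*p,.137);print("top x %.1f y %.1f"%(w@ux,w@uy))
```

```text
L x 558.2 y -378.3
L x 529.1 y -377.5
L x 499.8 y -378.4
R x 564.7 y -228.2
R x 417.5 y -227.8
blkL x 510.8 y -364.7
blkR x 460.0 y -243.6
blkRn x 508.3 y -249.3
top x 513.9 y -361.0
top x 456.1 y -362.6
top x 459.3 y -242.4
top x 512.7 y -242.5
```

```bash
python3 -c "
from rig import r
print(r.finish_job(), r.observe()['t'])"
```

```text
the job is handed in; nothing more can be done
the job is handed in; nothing more can be done
```

The job is handed in: the vial block lies flat and square on the hotplate, about 2 mm from centre by my measurement (up to 5 mm by one top-view reading), and all three containers stand upright in the blue tray within about 1 mm of their original spots.

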